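# Prime the fume-hood hand pump until its red pin is fully out

### The arm

A 6-joint arm with a two-finger parallel gripper is mounted at the origin on the work surface. World frame = base frame: x ahead of the robot, y to its left, z up, the work surface at z = 0. Lengths are in m, angles in rad, forces in N, time in s.
With the tool pointing down it reaches from about 0.35 to 0.975 m from the base axis. Payload 4.9 kg.
Tool frame: the origin (TCP) lies midway between the tips of the shut fingers; the grasp point (between the pads) lies 19 mm behind it; z points along the fingers, y is the direction in which the jaws open and shut (so a half turn about z gives the same grasp; the last joint's range is limited). The gripper opens to 85 mm and grips with 20 to 120 N. Pads are 22 mm wide; open, the fingers measure 114 mm over their backs; the gripper's body (76 mm by 85 mm) begins 54 mm behind the grasp point. The pads swing forward as they close: fully open they stand 13 mm farther back than shut.
Start: joints at [-1.448, 0.053, 1.613, -0, 1.476, -0.119], TCP at [0.15, -0.607, 0.231] pointing down, gripper open.
Joint ranges: [-3.01, 3.01], [-1.01, 2.22], [0.06, 2.58], [-1.02, 4.17], [0.09, 2.62], [-3.14, 3.14]. Speed limits (rad/s): [2.57, 2.57, 3.14, 3.14, 3.14, 3.14].

### API

Orientations are given as a rotation vector (axis times angle).
In Python, from station import ctrl gives the robot as it stands.
- The arm moves only by the tool jog_arm, never from a script. Its argument "steps" is a list of rows, each an object of numbers: "dx", "dy", "dz": the shift along the world's x, y, z in units of 60 mm (1.0 is 60 mm); "twist": the turn about the world's z in units of 10 degrees (1.0 is 10 degrees). A call has 1 to 5 rows; each row is the pose to reach, as a shift and turn from the pose measured when the call began; what a row does not reach only later rows make up. A row lasts 1/8 s, in which the tool goes at most 62.5 mm and 10.7 degrees, less where a joint would pass 70% of its speed; a pose out of reach is approached as far as the arm can. A call with a gripper value outside its range is refused whole. "gripper" is the closure in counts, from 0 (fully open) to 255 (shut), set as the call begins (left out, the last holds). The fingers move at their own pace and stop on an object; "newtons" is the grip in N (left out, the last holds). Time passes only in rows, so rows that repeat a pose let the fingers close. It gives the time, the measured TCP pose, the force and the opening at its end, in the units of the state.
- ctrl.get_obs(): the state, without advancing time (a new reading comes with each control period).
- ctrl.get_image(name): name is "side" or "top" or "wrist"; returns a dict with "frame" (480x640x3 uint8, red, green, blue), "range_z" (480x640 float32, m along the optical axis (not along the pixel's ray), 0 where there is no reading), "fx", "fy", "cx", "cy" (pixels), "D" ([k1, k2, p1, p2, k3] as OpenCV has them; the pictures are not rectified), "extrinsics" (4x4, takes a point from camera to world coordinates). Camera axes: x right, y down, z forward; pixel columns grow to the right and rows downward; lengths in m; the calibration is good to about 2 mm. A picture is of the moment at which its call begins.
- ctrl.finish_job(): hands the job in, once; it reports no verdict.
The state is a dict: "t": time; "q": joint angles; "dq": joint speeds; "effort": joint torques, N m; "tool_pos": TCP position; "tool_rot": TCP orientation; "contact_force": force on the tool from outside, world axes, zero at the start; "wrist_torque": the same for the moment, N m; "opening": finger opening in m.
Only numpy, scipy, OpenCV 4.12 (cv2) and the standard library are available. Lean on these libraries where they do the work, as an engineer would, in place of code of your own. Each camera call takes 0.05 s, during which the arm holds its last target.

### The job

Prime the bench hand pump: push its black plunger knob all the way down from above with the fingertips and let it spring back up, again and again, until the red indicator pin beside it has come fully out and the green band at the pin's foot shows, then move clear so that the knob is up. Only push the knob: do not lift or shove the pump, or touch the indicator pin. Leave the bottle, jar, flask and cork ring where they stand.

Things in the scene. Friction and masses are not known exactly. Their poses are not given: they have to be found in the camera images.
- pump: Bench hand pump, 2.2 kg, standing loose on the bench. Origin: centre of the plunger column, at bench level; z up. Blue base plate 130 mm (x) by 190 mm (y, from -115 to +75 mm) by 20 mm high; upright aluminium column 48 mm across (56 mm at its dark collar) on the origin, up to 120 mm; white round pin tower 43 mm across, 75 mm from the column on the -y side, up to 85 mm; a brass stub points to +y at 50 mm height, ending 62 mm out. Turned up to 35 degrees about vertical.
- plunger: The sprung plunger: a steel rod with a flat round black knob, 54 mm across and 16 mm thick, on the pump's column. Its frame coincides with the pump's frame when up and sinks with the stroke.
- knob_top (a point): Centre of the knob's flat top face: 175 mm above the bench when up, 149 mm when fully down. Push here, downward.
- plunger_down (a joint): Plunger stroke in m: 0 up, 0.026 fully down (end stop). Its spring pushes back with about 5 N at the top and 11 N at the bottom, plus some 3 N while the pin is being driven, and 5 N more per 0.1 m/s of speed; it springs back up by itself when let go (within about 0.4 s). Only a nearly full stroke (over 22 mm) followed by a return to the top is sure to move the pin on.
- pin: Indicator pin, a red vertical rod 12 mm across, which rises out of the top of the white tower with each full stroke; its lowest 7 mm is a green band that shows only when the pin is fully out. It must not be touched. Origin on the pin's axis, 3 mm below its tip.
- pin_tip (a point): Top end of the pin: 88 mm above the bench when fully in, 138 mm when fully out (so always below the pushed-down knob's top), 75 mm sideways from the knob's axis.
- pin_out (a joint): How far the pin has come out, in m: starts between 0 and 0.015, moves on by about 10 mm for each full stroke (the first gives 10 to 21 mm), and ends at about 0.050 fully out; 0.046 or more counts as fully out. It stays where it is between strokes. Usually 3 or 4 full strokes are needed; further strokes move nothing.
- amber_bottle: Bystander: amber glass bottle with white cap, 54 mm across, 105 mm tall, origin at the centre of its underside.
- foil_jar: Bystander: glass jar with metal lid, 60 mm across, 75 mm tall, origin at the centre of its underside.
- flask: Bystander: green conical flask with red stopper, 72 mm across, 104 mm tall, origin at the centre of its underside.
- cork_ring: Bystander: cork ring, 70 mm across, 20 mm high, origin at the centre of its underside.
Not all that is in view belongs to the job. Of the things that look like the pump, take the one that is farthest from the robot's base at the start.

How it is judged:
By the outcome, as a careful person would: the job done as asked, in the order asked, and still so for the second after the job is handed in, with the robot touching nothing.
It also fails if it takes over 42 s, if anything falls off the work surface, if the arm or the gripper's body presses on something with over 40 N, if the wrist force passes 120 N, or if a joint passes its speed limit or range.

## Working session

There is one attempt and no reset: what is moved stays moved. The work goes in short steps, Python scripts to look and compute and a tool call to move; the robot and the scene stay as the last step left them, time stands still between calls to the robot, and variables do not carry over. Pictures are saved under pics/ and viewed, and the job is handed in when it is done.

Besides the shell and the picture viewer there is one more tool, called after "Call:" as name(argument=value, ...), one argument or row to a line, values as JSON. jog_arm: Moves the arm, as the interface text tells. Its arguments: {"type":"object","properties":{"steps":{"type":"array"},"gripper":{"type":"number"},"newtons":{"type":"number"}},"required":["steps"]}

```bash
mkdir -p pics; cat > h.py <<'E'
import numpy as np, cv2
from station import ctrl
def grab(n):
    im=ctrl.get_image(n); np.savez(f'/tmp/{n}.npz',**{k:np.array(v) for k,v in im.items()}); return im
def world(im,pts):
    pts=np.array(pts,float).reshape(-1,2)
    K=np.array([[im['fx'],0,im['cx']],[0,im['fy'],im['cy']],[0,0,1]],float)
    n=cv2.undistortPoints(pts.reshape(-1,1,2),K,np.array(im['D'],float)).reshape(-1,2)
    z=np.array([im['range_z'][int(round(v)),int(round(u))] for u,v in pts])
    P=np.c_[n*z[:,None],z]; T=np.array(im['extrinsics'])
    return P@T[:3,:3].T+T[:3,3]
def save(im,f): cv2.imwrite(f,cv2.cvtColor(np.array(im['frame']),cv2.COLOR_RGB2BGR))
E
python3 - <<'E'
from h import *
for n in('top','side'): save(grab(n),f'pics/{n}0.png')
print(ctrl.get_obs())
E
```

```text
{'t': 0.1, 'q': array([-1.44805333e+00,  5.32996406e-02,  1.61418204e+00,  1.74367099e-06,
        1.47600094e+00, -1.19027648e-01]), 'dq': array([-0.00031332, -0.00225334, -0.00272409, -0.00082026,  0.00061597,
       -0.00047932]), 'effort': array([ 3.18664543e-04, -3.94899917e+01, -3.71362674e+01, -9.54471216e-05,
        3.92136863e-03, -1.28943459e-06]), 'tool_pos': array([ 0.14955209, -0.60625181,  0.23016536]), 'tool_rot': array([-3.11678999e+00, -3.78619996e-01,  2.78690429e-06]), 'contact_force': array([-0.53238361,  0.44299286,  0.46596052]), 'wrist_torque': array([ 0.00359361,  0.0314898 , -0.02942795]), 'opening': 0.08514007358117463}
```

View pics/top0.png

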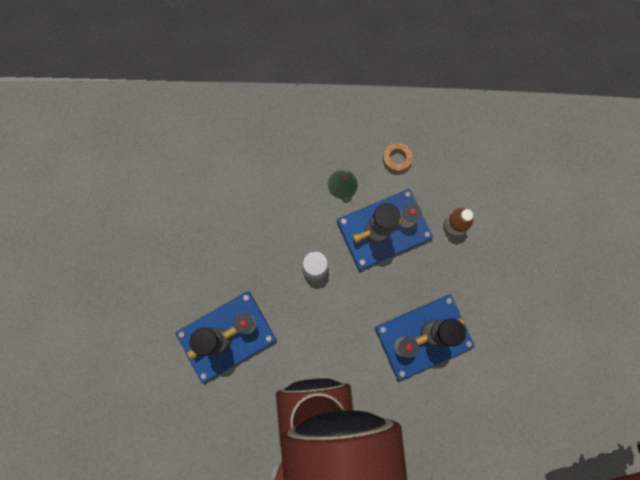

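View pics/side0.png

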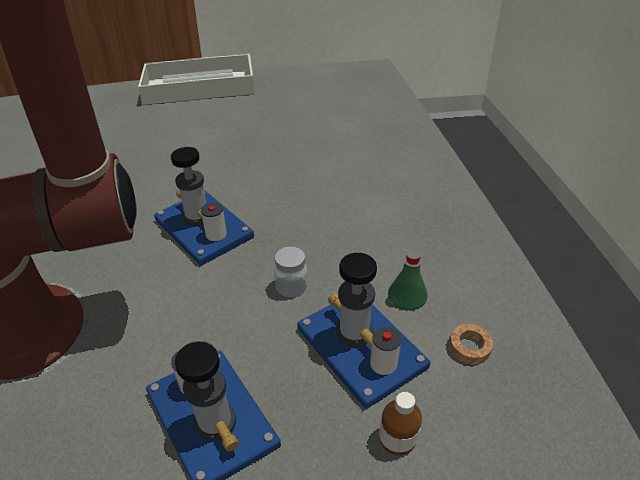

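Three pumps are in the top view, with knobs at (387,217), (206,341) and (450,332). I'll measure each one's distance from the base and enlarge the crop of the farthest.

```bash
python3 - <<'E'
from h import *
im=dict(np.load('/tmp/top.npz')); sd=dict(np.load('/tmp/side.npz'))
for c in [(387,217),(206,341),(450,332)]:
    u,v=c; pts=[(a,b) for a in range(u-22,u+23) for b in range(v-22,v+23) if im['range_z'][b,a]>0]
    W=world(im,pts); 
    k=W[(W[:,2]>.165)&(W[:,2]<.185)]; m=(k.min(0)+k.max(0))/2
    print(c,len(k),k.mean(0).round(4),m.round(4),np.ptp(k,axis=0).round(3),'dist',np.hypot(*m[:2]).round(3))
print('pins top',world(im,[(412,211),(410,212)]).round(4))
u,v=358,266; pts=[(a,b) for a in range(u-25,u+26) for b in range(v-20,v+25)]
W=world(sd,pts);k=W[(W[:,2]>.170)&(W[:,2]<.18)];print('side',len(k),k.mean(0).round(4),((k.min(0)+k.max(0))/2).round(4),np.ptp(k,axis=0).round(3))
print('side pin',world(sd,[(387,336),(387,334)]).round(4))
print('things',world(sd,[(405,400),(413,258),(290,256)]).round(3))
a=cv2.resize(im['frame'][150:290,290:490],None,fx=3,fy=3,interpolation=cv2.INTER_CUBIC)
cv2.imwrite('pics/crop0.png',a[:,:,::-1])
E
```

```text
(387, 217) 558 [ 0.5695 -0.1118  0.1744] [ 0.5702 -0.1125  0.1724] [0.053 0.053 0.015] dist 0.581
(206, 341) 631 [0.3123 0.2401 0.1739] [0.3124 0.241  0.1728] [0.053 0.055 0.015] dist 0.395
(450, 332) 618 [ 0.3423 -0.2374  0.1743] [ 0.3422 -0.2383  0.1729] [0.054 0.052 0.015] dist 0.417
pins top [[ 0.6021 -0.1795  0.0922]
 [ 0.6009 -0.176   0.0877]]
side 812 [ 0.5685 -0.1146  0.1742] [ 0.5691 -0.1125  0.1736] [0.053 0.055 0.007]
side pin [[ 0.6001 -0.1832  0.0931]
 [ 0.6016 -0.1783  0.0912]]
things [[ 0.594 -0.296  0.102]
 [ 0.725  0.062  0.001]
 [ 0.485  0.032  0.073]]
```

View pics/crop0.png

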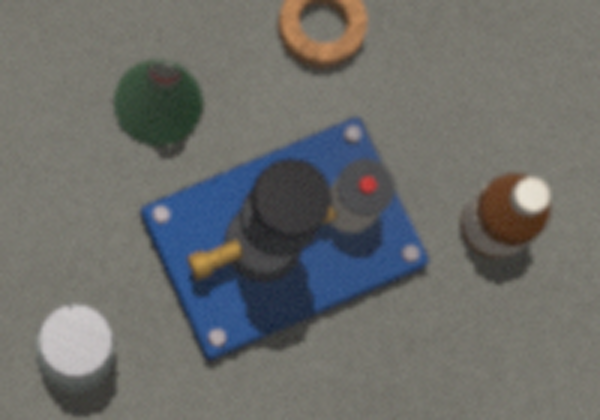

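Only the pump at (387,217) is 0.58 m from the base (the others are 0.40 and 0.42 m), so it is the target. The top and side cameras agree on its knob: (0.569, -0.113, 0.175), 53–55 mm across. The pin is 73 mm away, as it should be. I'll shut the fingers and approach above everything.

Call:
jog_arm(
  steps=[
    {"dx":0.6,"dy":0.7},
    {"dx":1.2,"dy":1.4},
    {"dx":1.8,"dy":2.1},
    {"dx":2.4,"dy":2.8},
    {"dx":3.0,"dy":3.5},
  ],
  gripper=255,
  newtons=60,
)

```text
validation failed for argument at $.st...
```

Call:
jog_arm(
  steps=[
    {"dx":0.6,"dy":0.7,"dz":0.0,"twist":0.0},
    {"dx":1.2,"dy":1.4,"dz":0.0,"twist":0.0},
    {"dx":1.8,"dy":2.1,"dz":0.0,"twist":0.0},
    {"dx":2.4,"dy":2.8,"dz":0.0,"twist":0.0},
    {"dx":3.0,"dy":3.5,"dz":0.0,"twist":0.0},
  ],
  gripper=255,
  newtons=60,
)

```text
t: 0.72
tool_pos: [0.3303, -0.3945, 0.2297]
tool_rot: [-3.116, -0.378, 0.0]
contact_force: [1.0, -0.2, 0.6]
opening: 0.0001
```

Call:
jog_arm(
  steps=[
    {"dx":0.6,"dy":0.7,"dz":0.0,"twist":0.0},
    {"dx":1.2,"dy":1.4,"dz":0.0,"twist":0.0},
    {"dx":1.8,"dy":2.1,"dz":0.0,"twist":0.0},
    {"dx":2.4,"dy":2.8,"dz":0.0,"twist":0.0},
    {"dx":3.0,"dy":3.5,"dz":0.0,"twist":0.0},
  ],
)

```text
t: 1.35
tool_pos: [0.5111, -0.1829, 0.2293]
tool_rot: [-3.116, -0.378, 0.001]
contact_force: [0.1, -0.2, -0.5]
opening: -0.0003
```

Call:
jog_arm(
  steps=[
    {"dx":0.5,"dy":0.6,"dz":0.0,"twist":0.0},
    {"dx":0.97,"dy":1.17,"dz":0.0,"twist":0.0},
    {"dx":0.97,"dy":1.17,"dz":-0.3,"twist":0.0},
    {"dx":0.97,"dy":1.17,"dz":-0.6,"twist":0.0},
    {"dx":0.97,"dy":1.17,"dz":-0.6,"twist":0.0},
  ],
)

```text
t: 1.98
tool_pos: [0.567, -0.113, 0.1899]
tool_rot: [-3.114, -0.376, 0.009]
contact_force: [-0.6, 0.8, -0.1]
opening: 0.0003
```

```bash
python3 - <<'E'
from h import *
im=grab('side')
a=cv2.resize(im['frame'][180:430,260:500],None,fx=2.3,fy=2.3,interpolation=cv2.INTER_CUBIC)
cv2.imwrite('pics/s1.png',a[:,:,::-1])
E
```

```text
(no output)
```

View pics/s1.png

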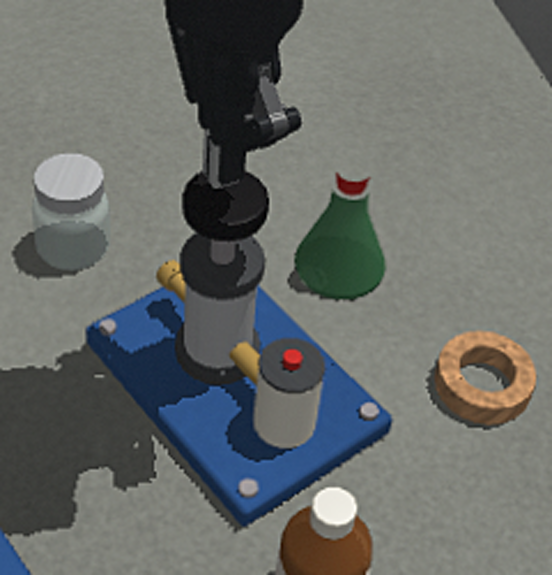

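Tips are shut and centred over the knob, with the pin still nearly in. Pushing now.

Call:
jog_arm(
  steps=[
    {"dx":0.03,"dy":0.0,"dz":-0.2,"twist":0.0},
    {"dx":0.03,"dy":0.0,"dz":-0.35,"twist":0.0},
    {"dx":0.03,"dy":0.0,"dz":-0.5,"twist":0.0},
    {"dx":0.03,"dy":0.0,"dz":-0.66,"twist":0.0},
    {"dx":0.03,"dy":0.0,"dz":-0.66,"twist":0.0},
  ],
)

```text
t: 2.65
tool_pos: [0.5698, -0.1141, 0.1537]
tool_rot: [-3.117, -0.375, 0.005]
contact_force: [-4.4, -0.3, 8.6]
opening: 0.0
```

Call:
jog_arm(
  steps=[
    {"dx":0.0,"dy":0.0,"dz":-0.06,"twist":0.0},
    {"dx":0.0,"dy":0.0,"dz":-0.1,"twist":0.0},
    {"dx":0.0,"dy":0.0,"dz":-0.1,"twist":0.0},
  ],
)

```text
t: 3.02
tool_pos: [0.5698, -0.1142, 0.15]
tool_rot: [-3.117, -0.375, 0.005]
contact_force: [-6.6, 2.4, 11.4]
opening: 0.0002
```

Call:
jog_arm(
  steps=[
    {"dx":0.0,"dy":0.0,"dz":-0.06,"twist":0.0},
    {"dx":0.0,"dy":0.0,"dz":-0.06,"twist":0.0},
  ],
)

```text
t: 3.28
tool_pos: [0.5698, -0.1142, 0.149]
tool_rot: [-3.116, -0.375, 0.005]
contact_force: [-5.6, 2.2, 12.2]
opening: 0.0
```

```bash
python3 - <<'E'
from h import *
im=grab('side')
a=cv2.resize(im['frame'][180:430,260:500],None,fx=2.3,fy=2.3,interpolation=cv2.INTER_CUBIC)
cv2.imwrite('pics/s2.png',a[:,:,::-1])
E
```

```text
(no output)
```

View pics/s2.png

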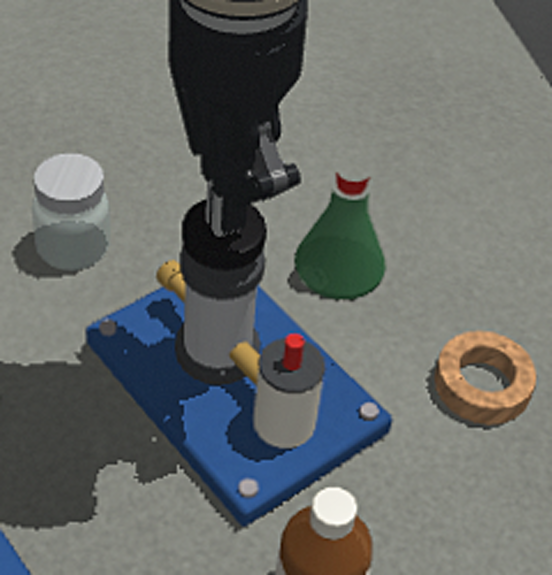

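The full stroke raised the pin and the pump did not move. I'll release to the top, well above the knob, then repeat.

Call:
jog_arm(
  steps=[
    {"dx":0.0,"dy":0.0,"dz":0.3,"twist":0.0},
    {"dx":0.0,"dy":0.0,"dz":0.65,"twist":0.0},
    {"dx":0.0,"dy":0.0,"dz":0.65,"twist":0.0},
    {"dx":0.0,"dy":0.0,"dz":0.65,"twist":0.0},
    {"dx":0.0,"dy":0.0,"dz":0.65,"twist":0.0},
  ],
)

```text
t: 3.95
tool_pos: [0.5692, -0.114, 0.1868]
tool_rot: [-3.116, -0.374, 0.008]
contact_force: [0.8, -0.6, -0.4]
opening: 0.0001
```

Call:
jog_arm(
  steps=[
    {"dx":0.0,"dy":0.0,"dz":-0.2,"twist":0.0},
    {"dx":0.0,"dy":0.0,"dz":-0.36,"twist":0.0},
    {"dx":0.0,"dy":0.0,"dz":-0.52,"twist":0.0},
    {"dx":0.0,"dy":0.0,"dz":-0.69,"twist":0.0},
    {"dx":0.0,"dy":0.0,"dz":-0.69,"twist":0.0},
  ],
)

```text
t: 4.58
tool_pos: [0.5699, -0.1142, 0.149]
tool_rot: [-3.116, -0.375, 0.007]
contact_force: [-7.8, 2.2, 19.2]
opening: 0.0002
```

Call:
jog_arm(
  steps=[
    {"dx":0.0,"dy":0.0,"dz":-0.04,"twist":0.0},
    {"dx":0.0,"dy":0.0,"dz":-0.04,"twist":0.0},
  ],
)

```text
t: 4.82
tool_pos: [0.5699, -0.1143, 0.149]
tool_rot: [-3.116, -0.375, 0.008]
contact_force: [-6.8, 1.1, 14.9]
opening: -0.0001
```

Call:
jog_arm(
  steps=[
    {"dx":0.0,"dy":0.0,"dz":0.3,"twist":0.0},
    {"dx":0.0,"dy":0.0,"dz":0.65,"twist":0.0},
    {"dx":0.0,"dy":0.0,"dz":0.65,"twist":0.0},
    {"dx":0.0,"dy":0.0,"dz":0.65,"twist":0.0},
    {"dx":0.0,"dy":0.0,"dz":0.65,"twist":0.0},
  ],
)

```text
t: 5.45
tool_pos: [0.5692, -0.114, 0.1867]
tool_rot: [-3.115, -0.375, 0.011]
contact_force: [0.4, 0.1, -0.5]
opening: -0.0002
```

Call:
jog_arm(
  steps=[
    {"dx":0.0,"dy":0.0,"dz":-0.2,"twist":0.0},
    {"dx":0.0,"dy":0.0,"dz":-0.36,"twist":0.0},
    {"dx":0.0,"dy":0.0,"dz":-0.52,"twist":0.0},
    {"dx":0.0,"dy":0.0,"dz":-0.69,"twist":0.0},
    {"dx":0.0,"dy":0.0,"dz":-0.69,"twist":0.0},
  ],
)

```text
t: 6.08
tool_pos: [0.5699, -0.1143, 0.1489]
tool_rot: [-3.116, -0.375, 0.01]
contact_force: [-6.5, 2.2, 19.0]
opening: 0.0003
```

```bash
python3 - <<'E'
from h import *
im=grab('side')
a=cv2.resize(im['frame'][180:430,260:500],None,fx=2.3,fy=2.3,interpolation=cv2.INTER_CUBIC)
cv2.imwrite('pics/s3.png',a[:,:,::-1])
E
```

```text
(no output)
```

View pics/s3.png

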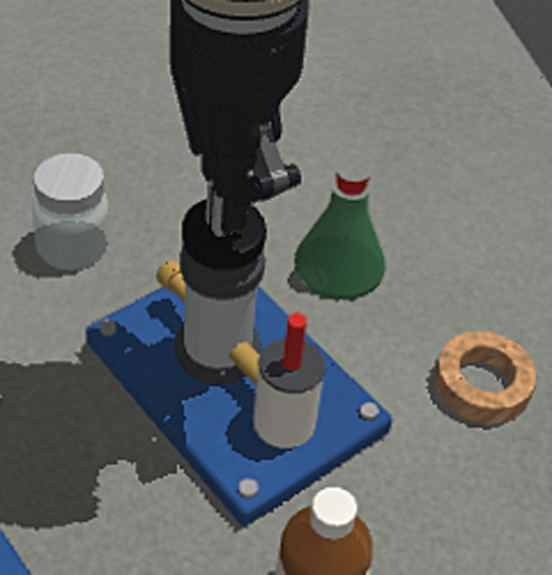

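The pin, tip at (297,318) in the crop, is well out but no green shows yet. Another stroke.

Call:
jog_arm(
  steps=[
    {"dx":0.0,"dy":0.0,"dz":0.3,"twist":0.0},
    {"dx":0.0,"dy":0.0,"dz":0.65,"twist":0.0},
    {"dx":0.0,"dy":0.0,"dz":0.65,"twist":0.0},
    {"dx":0.0,"dy":0.0,"dz":0.65,"twist":0.0},
    {"dx":0.0,"dy":0.0,"dz":0.65,"twist":0.0},
  ],
)

```text
t: 6.75
tool_pos: [0.5692, -0.114, 0.1865]
tool_rot: [-3.115, -0.375, 0.013]
contact_force: [0.3, -0.7, 0.4]
opening: 0.0
```

Call:
jog_arm(
  steps=[
    {"dx":0.0,"dy":0.0,"dz":-0.2,"twist":0.0},
    {"dx":0.0,"dy":0.0,"dz":-0.36,"twist":0.0},
    {"dx":0.0,"dy":0.0,"dz":-0.52,"twist":0.0},
    {"dx":0.0,"dy":0.0,"dz":-0.69,"twist":0.0},
    {"dx":0.0,"dy":0.0,"dz":-0.69,"twist":0.0},
  ],
)

```text
t: 7.38
tool_pos: [0.5699, -0.1143, 0.149]
tool_rot: [-3.116, -0.376, 0.011]
contact_force: [-8.1, 2.3, 18.8]
opening: -0.0
```

Call:
jog_arm(
  steps=[
    {"dx":0.0,"dy":0.0,"dz":0.3,"twist":0.0},
    {"dx":0.0,"dy":0.0,"dz":0.65,"twist":0.0},
    {"dx":0.0,"dy":0.0,"dz":0.65,"twist":0.0},
    {"dx":0.0,"dy":0.0,"dz":0.65,"twist":0.0},
    {"dx":0.0,"dy":0.0,"dz":0.65,"twist":0.0},
  ],
)

```text
t: 8.0
tool_pos: [0.5692, -0.1141, 0.1865]
tool_rot: [-3.115, -0.375, 0.014]
contact_force: [-0.4, -0.9, 0.1]
opening: 0.0
```

```bash
python3 - <<'E'
from h import *
im=grab('side')
a=cv2.resize(im['frame'][180:430,260:500],None,fx=2.3,fy=2.3,interpolation=cv2.INTER_CUBIC)
cv2.imwrite('pics/s4.png',a[:,:,::-1])
E
```

```text
(no output)
```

View pics/s4.png

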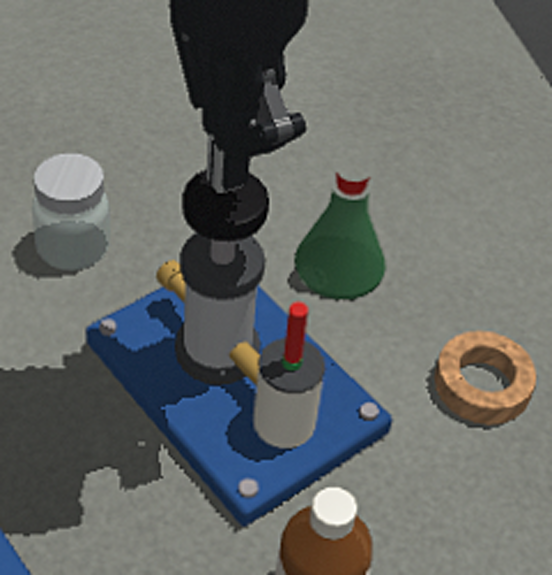

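Green shows at (292,365), though not clearly the whole band. Extra strokes are harmless, so I'll do one more, then move clear upward.

Call:
jog_arm(
  steps=[
    {"dx":0.0,"dy":0.0,"dz":-0.2,"twist":0.0},
    {"dx":0.0,"dy":0.0,"dz":-0.36,"twist":0.0},
    {"dx":0.0,"dy":0.0,"dz":-0.52,"twist":0.0},
    {"dx":0.0,"dy":0.0,"dz":-0.69,"twist":0.0},
    {"dx":0.0,"dy":0.0,"dz":-0.69,"twist":0.0},
  ],
)

```text
t: 8.68
tool_pos: [0.57, -0.1144, 0.1489]
tool_rot: [-3.116, -0.376, 0.013]
contact_force: [-7.2, 1.6, 17.9]
opening: -0.0004
```

Call:
jog_arm(
  steps=[
    {"dx":0.0,"dy":0.0,"dz":0.3,"twist":0.0},
    {"dx":0.0,"dy":0.0,"dz":0.7,"twist":0.0},
    {"dx":0.0,"dy":0.0,"dz":1.2,"twist":0.0},
    {"dx":0.0,"dy":0.0,"dz":1.8,"twist":0.0},
    {"dx":0.0,"dy":0.0,"dz":1.8,"twist":0.0},
  ],
)

```text
t: 9.3
tool_pos: [0.5715, -0.1149, 0.2604]
tool_rot: [-3.118, -0.376, 0.004]
contact_force: [-0.4, -0.0, -0.3]
opening: 0.0
```

```bash
python3 - <<'E'
from h import *
old=dict(np.load('/tmp/side.npz'))
im=grab('side')
a=cv2.resize(im['frame'][180:430,260:500],None,fx=2.3,fy=2.3,interpolation=cv2.INTER_CUBIC)
cv2.imwrite('pics/s5.png',a[:,:,::-1])
def red(im):
    f=np.array(im['frame']).astype(int); m=(f[...,0]>120)&(f[...,1]<70)&(f[...,2]<70); m[:300]=0;m[:,:370]=0;m[345:]=0;m[:,405:]=0
    v,u=np.nonzero(m); W=world(im,np.c_[u,v]); W=W[np.hypot(W[:,0]-.6015,W[:,1]+.18)<.015]
    return W[:,2].max(), np.percentile(W[:,2],95)
print(red(old),red(im))
pts=[(a,b) for a in range(330,390) for b in range(240,295)]
W=world(im,pts);k=W[(W[:,2]>.168)&(W[:,2]<.18)];print('knob',len(k),((k.min(0)+k.max(0))/2).round(4),np.percentile(k[:,2],80))
E
```

```text
(np.float64(0.13924393007605662), np.float64(0.1392031144943552)) (np.float64(0.1393100912145978), np.float64(0.13884605030966457))
knob 846 [ 0.569  -0.1128  0.1727] 0.17512683294529452
```

View pics/s5.png

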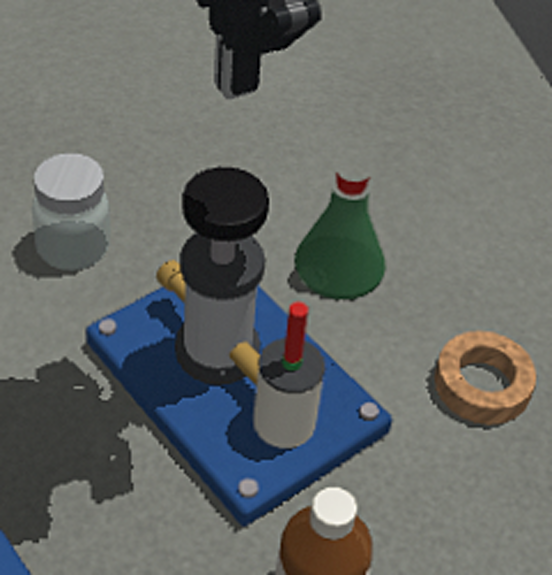

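The pin tip is at 0.139 m (fully out is 0.138) and did not change with the extra stroke. The green band shows at (292,365), the knob is up at 0.175, nothing else has moved and the gripper is clear.

```bash
python3 -c "
from station import ctrl
print(ctrl.finish_job())"
```

```text
the job is handed in; nothing more can be done
None
```

I primed the pump farthest from the base (0.58 m, against 0.40 m and 0.42 m for the other two) and handed the job in after about 9.3 s. It took five full strokes with shut fingertips, each down to the end stop at about 0.149 m. The fifth was only a safety stroke.

- **Pin:** its tip measured about 139 mm high (138 mm is fully out). The green band shows, and the last stroke did not move the pin.
- **Knob:** it is back up at 175 mm, and the gripper is about 85 mm above it.
- **Pump and bystanders:** the knob's measured position changed by under 1 mm. The bottle, jar, flask and cork ring look unmoved in the side view.
- **Forces:** the highest reading at the end of any move was about 21 N, including 6–8 N of sideways force on the knob.

My first move call was refused, so nothing moved. I resent it with all four values in each row, and it went through. No final check failed or disagreed.

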